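# Close the paint strainer box with its cover plate

### The arm

A 6-joint arm with a two-finger parallel gripper is mounted at the origin on the work surface. World frame = base frame: x ahead of the robot, y to its left, z up, the work surface at z = 0. Lengths are in m, angles in rad, forces in N, time in s.
With the tool pointing down it reaches from about 0.35 to 0.775 m from the base axis. Payload 5.5 kg.
Tool frame: the origin (TCP) lies midway between the tips of the shut fingers; the grasp point (between the pads) lies 19 mm behind it (manip.pinch_z is the distance from the TCP to the grasp point, in m); z points along the fingers, x is the direction in which the jaws open and shut, and the axes are right-handed (so a half turn about z gives the same grasp; the last joint's range is limited). The gripper opens to 85 mm and grips with 20 to 120 N. Pads are 22 mm wide; open, the fingers measure 114 mm over their backs; the gripper's body (76 mm by 85 mm) begins 54 mm behind the grasp point. The pads swing forward as they close: fully open they stand 13 mm farther back than shut.
Start: joints at [-1.242, 0.313, 0.046, 1.304, 0, 1.431], TCP at [0.26, -0.513, 0.231] pointing down, gripper open.
Joint ranges: [-2.76, 2.76], [-0.86, 1.69], [-1.03, 1.26], [-2.2, 2.34], [-1.47, 1.5], [-3.14, 3.14]. Speed limits (rad/s): [2.57, 2.57, 3.14, 3.14, 3.14, 3.14].

### API

Orientations are given as a unit quaternion [w, x, y, z].
In Python, from cell import manip, read_camera, job gives the robot as it stands.
- The arm moves only by the shell command python3 -m crank 'ROWS' [FORCE]. ROWS is JSON, a list that holds one entry, the list of rows, each a list of 5 numbers: the closure, from 0 (fully open) to 1 (shut), then the shift along the world's x, y, z in mm, then the turn about the world's z in rad. In form: [[[gripper, dx, dy, dz, roll], ...]]. A call has 1 to 10 rows; each row shifts and turns the commanded pose from where the row before left it; what a row does not reach is not made up. A row lasts 1/10 s, in which the tool goes at most 50 mm and 8.59 degrees, less where a joint would pass 70% of its speed; a pose out of reach is approached as far as the arm can. A call is refused whole if a number of a shift passes 50 or a number of a turn 0.15, either way. A call with a gripper value outside its range is refused whole. The fingers move at their own pace and stop on an object; FORCE is the grip in N (left out, the last holds). Time passes only in rows, so rows that do not move let the fingers close. It gives the time, the measured TCP pose, the force and the opening at its end, in the units of the state.
- manip.sense(): the state, without advancing time (a new reading comes with each control period).
- read_camera(name): name is "scene" or "top"; returns a dict with "image" (384x512x3 uint8, red, green, blue), "K" (3x3 intrinsics, pixels), "R" (3x3) and "t" (3): a world point X has camera coordinates R X + t. Camera axes: x right, y down, z forward; pixel columns grow to the right and rows downward; lengths in m; the calibration is good to about 2 mm. A picture is of the moment at which its call begins. There is no depth.
- job.finish_job(): hands the job in, once; it reports no verdict.
The state is a dict: "time_s": time; "q": joint angles; "qvel": joint speeds; "effort": joint torques, N m; "ee_pos": TCP position; "eef_rot": TCP orientation; "wrist_force": force on the tool from outside, world axes, zero at the start; "wrist_torque": the same for the moment, N m; "opening": opening from 0.0 (shut) to 1.0 (fully open).
Only numpy, scipy, OpenCV 4.12 (cv2) and the standard library are available. Lean on these libraries where they do the work, as an engineer would, in place of code of your own. Each camera call takes 0.05 s, during which the arm holds its last target.

### The job

Close the grey paint strainer box: take the blue cover plate by its handle, bring it over the box's two studs and lower it until its holes drop over them and it lies flush on the rim, then let go. Set it down rather than letting it fall, and leave the orange cover, which belongs to another box, lying where it is.

Things in the scene. Friction and masses are not known exactly. Their poses are not given: they have to be found in the camera images.
- cover_handle (a point): Mid-point of the dark handle bar (14 x 14 mm, 80 long along x) of the BLUE cover: loose plate 190 (x) x 100 (y) x 6 mm, 0.25-0.5 kg, two 31 mm round holes at x = +-70 mm on its centre line. The point is 41 mm above the plate's underside; 28 mm clear between bar and plate. x along plate and bar, z up; half a turn makes no difference.
- seat (a point): Centre of the rim on top of the fixed grey strainer box: flat rim 220 (x) x 130 (y) mm, 80 mm above the table, open mouth 110 x 70 in its middle. Two upright brass studs, 12 mm thick, stand at x = +-70 mm, 32 mm tall, the top 10 mm tapering to 5. Pipe stubs below the rim at both ends. x along the stud line, z up. Cover seated: its handle point is 41 mm above this.
- decoy_handle (a point): Mid-point of the handle bar (14 x 14 mm, 52 long) of the ORANGE cover, not to be used: loose plate 190 x 100 x 6 mm, 0.35 kg, its two holes only 46 mm either side of the middle. The point is 41 mm above its underside. Axes as for the blue cover.
Not all that is in view belongs to the job. Several things look just like the part that bears cover_handle: the one meant starts farthest to the robot's right.

How it is judged:
By the outcome, as a careful person would: the job done as asked, in the order asked, and still so for the second after the job is handed in, with the robot touching nothing.
It also fails if it takes over 46 s, if anything falls off the work surface, if the arm or the gripper's body presses on something with over 40 N, if the wrist force passes 120 N, or if a joint passes its speed limit or range.

## Working session

There is one attempt and no reset: what is moved stays moved. The work goes in short steps, Python scripts to look and compute and a shell command to move; the robot and the scene stay as the last step left them, time stands still between calls to the robot, and variables do not carry over. Pictures are saved under pics/ and viewed, and the job is handed in when it is done.

```bash
mkdir -p pics; ls; python3 - <<'E'
from cell import manip, read_camera, job
import cv2
for n in("scene","top"):
    c=read_camera(n); cv2.imwrite(f"pics/{n}0.png",c["image"][:,:,::-1]); print(n,c["K"].tolist(),c["R"].tolist(),c["t"].tolist())
s=manip.sense(); print(s, manip.pinch_z)
E
```

```text
pics
scene [[486.35356370866845, 0.0, 254.3084753062375], [0.0, 486.35356370866845, 189.9523177945272], [0.0, 0.0, 1.0]] [[-0.8139457218192951, 0.5809404660858808, 0.0007326636241519874], [0.381837492390385, 0.535935590333031, -0.7529762097300342], [-0.43782701074407143, -0.6126020061004578, -0.658047331720603]] [0.3456461304233217, -0.10802352509278078, 1.3688086432776272]
top [[457.23806561739866, 0.0, 258.13594562150865], [0.0, 457.23806561739866, 185.7939997473453], [0.0, 0.0, 1.0]] [[0.0038495658847977608, -0.9998945913404023, -0.013999537517674302], [-0.9942012419030163, -0.002322391389834745, -0.10751045110468511], [0.1074666061667487, 0.014332226150971466, -0.9941053846814019]] [0.005286066468323931, 0.4660347707334167, 1.027714691161093]
{'time_s': 0.1, 'q': array([-1.24160111e+00,  3.13934310e-01,  4.51246403e-02,  1.30361889e+00,
       -2.45843507e-05,  1.43121662e+00]), 'qvel': array([ 0.00069414, -0.00213129,  0.00306774, -0.0005658 ,  0.00082421,
       -0.00018632]), 'effort': array([ 1.34111739e-03, -4.81727672e+01,  2.99243224e+01,  1.27678344e-02,
       -1.59342875e-05,  2.39280058e-05]), 'ee_pos': array([ 0.2596301 , -0.51254415,  0.23050603]), 'eef_rot': array([-5.10385323e-04,  8.51995529e-01, -5.23548424e-01, -6.36950966e-04]), 'wrist_force': array([ 1.02360156, -1.10791879, -0.59309105]), 'wrist_torque': array([-0.02203089, -0.00727762, -0.0310663 ]), 'opening': 0.998317062708584} 0.0187
```

View pics/scene0.png

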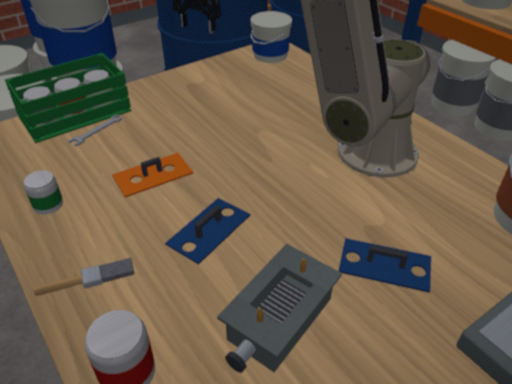

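View pics/top0.png

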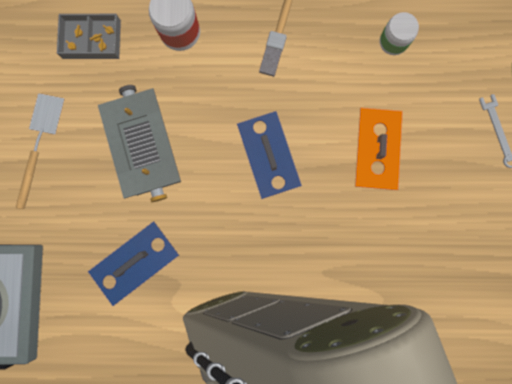

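The top picture shows robot's right as image right. Candidates for the blue cover are the plate at top pixel (269,155), which is (208,229) in scene, and the one at top (133,263), (387,264) in scene. The orange decoy is at top (379,148). By the description, the farthest right is the one at (269,155). I'll measure it and check a close crop.

```bash
cat > h.py <<'E'
from cell import manip, read_camera, job
import cv2, numpy as np
def ray(c,uv,z):
    d=np.linalg.inv(c["K"])@np.array([uv[0],uv[1],1.]); R=np.array(c["R"]);t=np.array(c["t"])
    o=-R.T@t; d=R.T@d; return o+d*(z-o[2])/d[2]
def proj(c,X):
    p=c["K"]@(np.array(c["R"])@np.array(X)+c["t"]); return p[:2]/p[2]
def tri(c1,u1,c2,u2):
    P=[c["K"]@np.c_[c["R"],c["t"]] for c in(c1,c2)]
    X=cv2.triangulatePoints(P[0],P[1],np.float64(u1).reshape(2,1),np.float64(u2).reshape(2,1))[:,0]; return X[:3]/X[3]
def comps(c,lo,hi,amin=30):
    hsv=cv2.cvtColor(c["image"],cv2.COLOR_RGB2HSV); m=cv2.inRange(hsv,lo,hi)
    cs,hi_=cv2.findContours(m,cv2.RETR_CCOMP,cv2.CHAIN_APPROX_NONE)
    return m,cs,hi_
E
python3 - <<'E'
from h import *
for n in("top","scene"):
    c=read_camera(n)
    m,cs,h=comps(c,(100,120,40),(125,255,255))
    for i,k in enumerate(cs):
        if cv2.contourArea(k)>60:
            (cx,cy),wh,a=cv2.minAreaRect(k)
            M=cv2.moments(k); cc=(M['m10']/M['m00'],M['m01']/M['m00'])
            print(n,i,"parent",h[0][i][3],np.round(cc,1),np.round(wh,1),"area",cv2.contourArea(k),"on z=6mm:",ray(c,cc,.006).round(4))
            if h[0][i][3]<0 and cv2.contourArea(k)>1500 and cv2.contourArea(k)<9000:
                wp=np.array([ray(c,p,.006)[:2] for p in k[:,0]],np.float32)
                r=cv2.minAreaRect(wp*1000); print("   rect mm",r)
    # brass studs
    m,cs,h=comps(c,(8,130,90),(22,255,230))
    for k in cs:
        a=cv2.contourArea(k)
        if 8<a<600: 
            x,y,w,hh=cv2.boundingRect(k); print(n,"brass?",(x,y,w,hh),a)
    im=c["image"][:,:,::-1]
    crop=im[80:320,80:420] if n=="top" else im[180:384,150:450]
    cv2.imwrite(f"pics/{n}1.png",cv2.resize(crop,None,fx=2.3,fy=2.3,interpolation=cv2.INTER_CUBIC))
E
```

```text
top 0 parent -1 [132.7 263.4] [40.7 81.2] area 3159.5 on z=6mm: [0.2869 0.2963 0.006 ]
   rect mm ((287.8274841308594, 295.6351623535156), (94.51904296875, 183.98060607910156), 37.984947204589844)
top 3 parent 0 [122.2 269.8] [16.4 56.9] area 579.5 on z=6mm: [0.2722 0.32   0.006 ]
top 4 parent 0 [157.4 244.2] [16.3 17. ] area 223.5 on z=6mm: [0.3312 0.2402 0.006 ]
top brass? (151, 194, 16, 8) 45.5
top brass? (142, 169, 7, 5) 16.0
top brass? (125, 108, 7, 7) 17.0
top brass? (371, 161, 14, 14) 127.5
top brass? (374, 123, 14, 37) 306.0
top brass? (67, 42, 9, 8) 33.0
top brass? (90, 34, 16, 17) 79.5
top brass? (104, 26, 9, 8) 32.0
top brass? (75, 26, 7, 11) 39.0
scene 0 parent -1 [385.7 266.2] [91.8 33.8] area 2457.5 on z=6mm: [0.2955 0.3062 0.006 ]
   rect mm ((290.9940490722656, 300.15509033203125), (97.82447814941406, 185.86474609375), 37.93880081176758)
scene 1 parent 0 [417.9 270.8] [17.  12.7] area 168.0 on z=6mm: [0.2487 0.355  0.006 ]
scene 2 parent 0 [352.4 256.7] [15.6 13.4] area 159.5 on z=6mm: [0.3349 0.245  0.006 ]
scene 3 parent -1 [207.1 230.2] [36.4 79.5] area 2333.5 on z
[... 396 characters left out ...]
0.5511  0.006 ]
scene 12 parent -1 [222.5  30.4] [ 69.5 147. ] area 5453.5 on z=6mm: [-0.0864 -0.939   0.006 ]
   rect mm ((-97.49917602539062, -935.5108642578125), (673.15234375, 654.9210205078125), 54.636390686035156)
scene 13 parent -1 [71.8 39.7] [67.4 88.5] area 2351.0 on z=6mm: [ 0.4434 -1.2075  0.006 ]
   rect mm ((391.9971923828125, -1357.622802734375), (762.236328125, 325.4862060546875), 79.92925262451172)
scene brass? (130, 176, 12, 7) 53.5
scene brass? (163, 165, 12, 7) 50.0
scene brass? (448, 30, 22, 16) 19.5
scene brass? (452, 35, 7, 5) 13.5
scene brass? (434, 27, 12, 7) 9.0
scene brass? (419, 13, 23, 17) 75.5
scene brass? (420, 18, 7, 6) 21.0
scene brass? (423, 3, 89, 38) 462.0
```

View pics/top1.png

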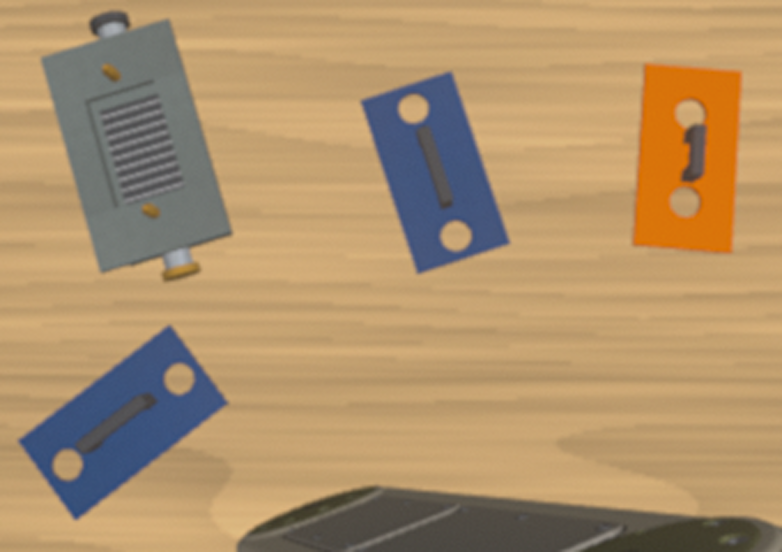

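View pics/scene1.png

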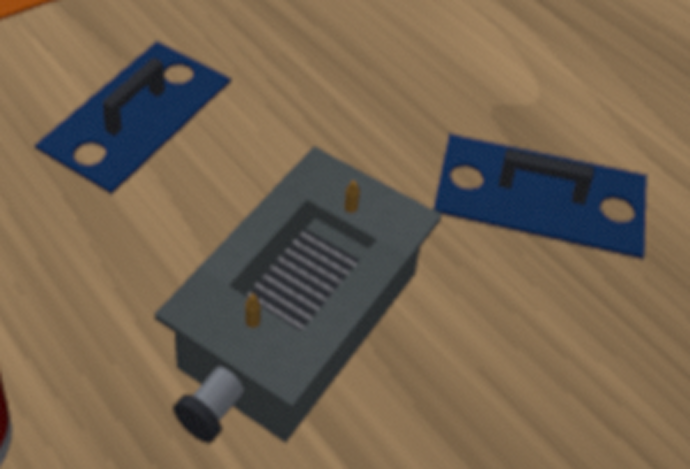

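```bash
python3 - <<'E'
from h import *
c=read_camera("top"); hsv=cv2.cvtColor(c["image"],cv2.COLOR_RGB2HSV)
for u,v in [(255,140),(285,170),(290,186),(132,285),(140,100),(150,185),(145,171),(128,111)]: print(u,v,hsv[v,u],c["image"][v,u])
E
```

```text
255 140 [111 115 124] [ 68  84 124]
285 170 [111 117 124] [ 67  85 124]
290 186 [111 115 126] [ 69  86 126]
132 285 [109 139 125] [ 57  82 125]
140 100 [ 68   9 117] [113 117 114]
150 185 [ 70  13 121] [115 121 117]
145 171 [ 19 166 146] [146 111  51]
128 111 [ 19 168 137] [137 104  47]
```

The crops show two identical blue covers with 140 mm hole spacing. The target, farthest right, is centred at top (269,155), and the orange decoy is at (379,148). The box has its studs at about top (128,111) and (145,171). Next I measure the pose precisely.

```bash
cat >> h.py <<'E'
def blue(c,near=None):
    hsv=cv2.cvtColor(c["image"],cv2.COLOR_RGB2HSV); m=cv2.inRange(hsv,(100,90,40),(125,255,255))
    cs,h=cv2.findContours(m,cv2.RETR_CCOMP,cv2.CHAIN_APPROX_NONE); return m,cs,h
def cen(k):
    M=cv2.moments(k); return np.array((M['m10']/M['m00'],M['m01']/M['m00']))
E
python3 - <<'E'
from h import *
C={n:read_camera(n) for n in("top","scene")}
near={"top":(269,155),"scene":(208,229)}
for n,c in C.items():
    m,cs,h=blue(c)
    for i,k in enumerate(cs):
        if h[0][i][3]<0 and cv2.contourArea(k)>1500 and np.hypot(*(cen(k)-near[n]))<15:
            wp=np.array([ray(c,p,.006)[:2] for p in k[:,0]],np.float32)*1000
            print(n,"rect",cv2.minAreaRect(wp)); 
            for j,kk in enumerate(cs):
                if h[0][j][3]==i and cv2.contourArea(kk)>40: print("  child",cen(kk).round(1),cv2.contourArea(kk),ray(c,cen(kk),.006).round(4))
# handle dark
for n,c in C.items():
    u,v=near[n]; im=c["image"].astype(int); mx=im.max(2)
    m=((mx<95)).astype(np.uint8)
    m2=np.zeros_like(m); m2[v-32:v+33,u-30:u+30]=m[v-32:v+33,u-30:u+30]
    cs,_=cv2.findContours(m2,cv2.RETR_EXTERNAL,cv2.CHAIN_APPROX_NONE)
    for k in cs:
        if cv2.contourArea(k)>30:
            r=cv2.minAreaRect(k); print(n,"handle",r, [ray(c,p,.048).round(4)[:2] for p in cv2.boxPoints(r)])
# box rim
c=C["top"]; hsv=cv2.cvtColor(c["image"],cv2.COLOR_RGB2HSV)
m=cv2.inRange(hsv,(0,0,60),(180,45,190)); m[:,:95]=0;m[:,185:]=0;m[:85]=0;m[205:]=0
m=cv2.morphologyEx(m,cv2.MORPH_OPEN,np.ones((17,17)))
cs,_=cv2.findContours(m,cv2.RETR_EXTERNAL,cv2.CHAIN_APPROX_NONE); k=max(cs,key=cv2.contourArea)
r=cv2.minAreaRect(np.array([ray(c,p,.08)[:2] for p in k[:,0]],np.float32)*1000); print("rim",r)
for n,rois in {"top":[(118,100,140,122),(135,160,156,182)],"scene":[(296,255,312,275),(252,305,270,325)]}.items():
    c=C[n];hsv=cv2.cvtColor(c["image"],cv2.COLOR_RGB2HSV);m=cv2.inRange(hsv,(8,110,50),(25,255,255))
    for x0,y0,x1,y1 in rois:
        ys,xs=np.nonzero(m[y0:y1,x0:x1]); xs+=x0;ys+=y0
        print(n,"stud",xs.min(),xs.max(),ys.min(),ys.max(),xs.mean(),ys.mean(),ray(c,(xs.mean(),ys.mean()),.096))
E
```

```text
top rect ((543.4181518554688, -17.12439727783203), (184.7804718017578, 94.56660461425781), 18.356578826904297)
  child [277.8 182.1] 205.5 [ 0.4768 -0.0391  0.006 ]
  child [268.8 152.1] 298.0 [ 0.5483 -0.0178  0.006 ]
  child [259.3 126.8] 198.5 [0.6093 0.0049 0.006 ]
scene rect ((546.5448608398438, -12.763069152832031), (187.86279296875, 97.99696350097656), 18.424779891967773)
  child [188.6 246.5] 139.0 [0.6128 0.01   0.006 ]
  child [212.5 217.6] 438.5 [ 0.5203 -0.0376  0.006 ]
top handle ((268.4499816894531, 152.34999084472656), (36.366188049316406, 5.692099571228027), 71.56504821777344) [array([0.5777, 0.0026]), array([ 0.5819, -0.0097]), array([ 0.5025, -0.0359]), array([ 0.4984, -0.0237])]
scene handle ((207.55255126953125, 229.5554962158203), (37.48208999633789, 73.77972412109375), 46.54815673828125) [array([0.6576, 0.0065]), array([ 0.4745, -0.0663]), array([0.4774, 0.0463]), array([0.6503, 0.1038])]
rim ((556.1163330078125, 271.49578857421875), (220.56369018554688, 128.92039489746094), 17.587480545043945)
top stud 125 131 108 114 127.80645161290323 110.90322580645162 [0.62299737 0.29238314 0.096     ]
top stud 142 148 169 173 145.1153846153846 171.07692307692307 [0.48978972 0.25019298 0.096     ]
scene stud 300 305 259 271 302.6 265.3833333333333 [0.49306466 0.25525891 0.096     ]
scene stud 257 262 308 321 259.43055555555554 314.93055555555554 [0.62611669 0.29753877 0.096     ]
```

The cameras disagree on absolute position by a constant (about 3 mm, 5 mm). The seat minus cover offset agrees between them: (13, 289) mm, with yaw 18.4° for the cover and 17.6° for the seat. I take the cover at (545, -15). The wrist needs a +171.5° turn, because the other half-turn would pass joint 6's limit at the seat.

```bash
python3 -m crank '[[[0,14,25,0,0.149],[0,14,25,0,0.149],[0,14,25,0,0.149],[0,14,25,0,0.149],[0,14,25,0,0.149],[0,14,25,0,0.149],[0,14,25,0,0.149],[0,14,25,0,0.149],[0,14,25,0,0.149],[0,14,25,0,0.149]]]' 60; python3 -m crank '[[[0,14,25,0,0.149],[0,14,25,0,0.149],[0,14,25,0,0.149],[0,14,25,0,0.149],[0,14,25,0,0.149],[0,14,25,0,0.149],[0,14,25,0,0.149],[0,14,25,0,0.149],[0,14,25,0,0.149],[0,0,0,0,0.149]]]'
cat > st.py <<'E'
from h import *
from scipy.spatial.transform import Rotation as Ro
s=manip.sense(); w,x,y,z=s["eef_rot"]; A=Ro.from_quat([x,y,z,w]).as_matrix()
print("t",s["time_s"],"pos mm",(s["ee_pos"]*1000).round(1),"jaw yaw deg",np.degrees(np.arctan2(A[1,0],A[0,0])).round(2),"z",A[:,2].round(3),"F",s["wrist_force"].round(1),"T",s["wrist_torque"].round(2),"open",round(s["opening"],3),"q",s["q"].round(2))
E
python3 st.py
```

```text
time_s: 1.35
ee_pos: [0.4002, -0.262, 0.2315]
eef_rot: [0.0, 0.981, 0.196, 0.0]
wrist_force: [0.2, 0.5, 0.8]
opening: 1.0
time_s: 2.35
ee_pos: [0.5271, -0.0354, 0.2312]
eef_rot: [0.0, 0.587, 0.81, 0.001]
wrist_force: [0.3, -0.4, 0.3]
opening: 0.997
t 2.35 pos mm [527.1 -35.4 231.2] jaw yaw deg 108.16 z [ 0.001  0.001 -1.   ] F [ 0.3 -0.4  0.3] T [-0.03 -0.01  0.03] open 0.997 q [-0.22  0.22 -0.08  1.27  0.   -0.54]
```

```bash
python3 -m crank '[[[0,9,10,-15,0],[0,9,10,-20,0],[0,0,0,-25,0],[0,0,0,-25,0],[0,0,0,-25,0],[0,0,0,-10,0],[0,0,0,0,0]]]'; python3 - <<'E'
from h import *
for n,(u,v) in {"top":(269,155),"scene":(208,229)}.items():
    c=read_camera(n); u0=max(u-90,0);v0=max(v-75,0)
    cv2.imwrite(f"pics/{n}2.png",cv2.resize(c["image"][v0:v0+150,u0:u0+180,::-1],None,fx=4,fy=4,interpolation=cv2.INTER_CUBIC))
E
python3 st.py
```

```text
time_s: 3.05
ee_pos: [0.5426, -0.0178, 0.11]
eef_rot: [-0.001, 0.591, 0.807, -0.001]
wrist_force: [0.1, -0.5, 0.8]
opening: 0.999
t 3.15 pos mm [544.3 -18.1 112.2] jaw yaw deg 107.6 z [ 0.001 -0.    -1.   ] F [-0.4 -0.  -0.1] T [ 0.04 -0.    0.02] open 0.999 q [-0.18  0.32 -0.25  1.    0.   -0.49]
```

View pics/scene2.png

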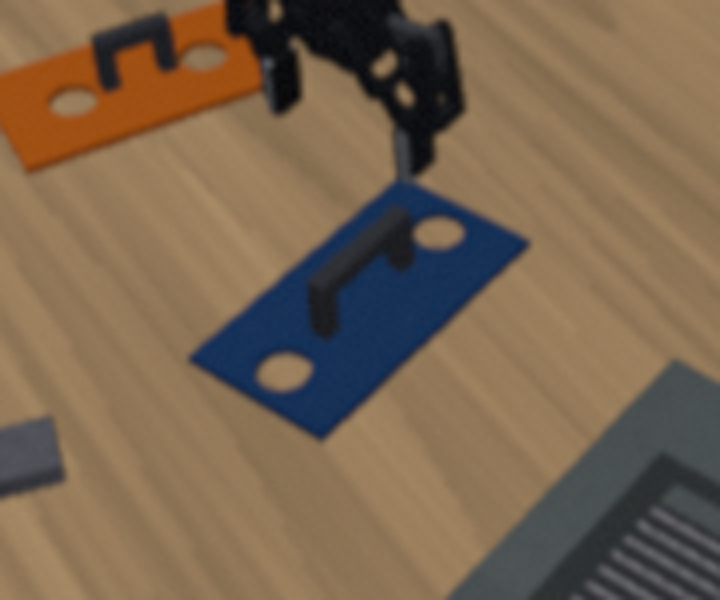

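View pics/top2.png

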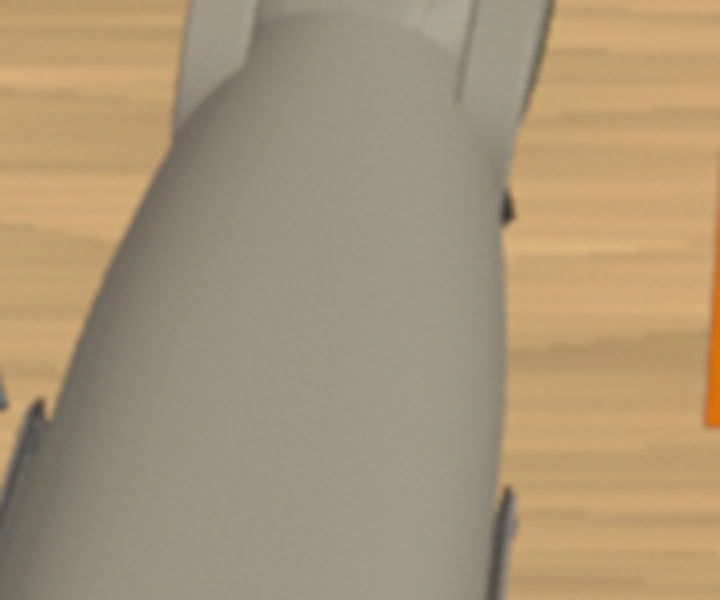

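The scene crop shows the open jaws straddling the bar line, with pad tips at crop (285,110) and (408,178). The top view is blocked by the arm. I'll check the tip midpoint against the TCP to see how far the scene camera is biased.

```bash
python3 - <<'E'
from h import *
c=read_camera("scene")
a=ray(c,(118+285/4,154+112/4),.125); b=ray(c,(118+408/4,154+178/4),.125)
print(a,b,(a+b)/2,np.linalg.norm(a-b), manip.sense()["ee_pos"])
E
```

```text
[ 0.56161969 -0.05574554  0.125     ] [0.53548687 0.02957245 0.125     ] [ 0.54855328 -0.01308654  0.125     ] 0.08923051100131463 [ 0.54478685 -0.01824607  0.11266345]
```

Relative to the TCP the scene camera is biased (+3.8, +5.2) mm, so the top view's numbers hold: cover (543,-17), seat (556,271). The gripper is on target, so I descend and grip.

```bash
python3 -m crank '[[[0,-1,1,-20,0.01],[0,0,0,-20,0],[0,0,0,-20,0],[0,0,0,-15,0],[0,0,0,-10,0],[0,0,0,-4,0],[0,0,0,0,0],[0,0,0,0,0]]]'; python3 st.py; python3 -m crank '[[[1,0,0,0,0],[1,0,0,0,0],[1,0,0,0,0],[1,0,0,0,0],[1,0,0,0,0],[1,0,0,0,0],[1,0,0,0,0],[1,0,0,0,0]]]' 70; python3 st.py
```

```text
time_s: 4.0
ee_pos: [0.5436, -0.0171, 0.0232]
eef_rot: [0.001, 0.587, 0.81, 0.0]
wrist_force: [0.3, 0.3, 0.5]
opening: 1.001
t 4.0 pos mm [543.6 -17.1  23.2] jaw yaw deg 108.17 z [ 0.001 -0.    -1.   ] F [0.3 0.3 0.5] T [ 0.   -0.03  0.01] open 1.001 q [-0.18  0.41 -0.37  0.8   0.   -0.5 ]
time_s: 4.8
ee_pos: [0.5429, -0.017, 0.0226]
eef_rot: [0.0, 0.587, 0.81, 0.0]
wrist_force: [-1.0, 0.1, 3.6]
opening: 0.153
t 4.8 pos mm [542.9 -17.   22.6] jaw yaw deg 108.18 z [ 0.  0. -1.] F [-1.   0.1  3.6] T [ 0.08  0.14 -0.02] open 0.153 q [-0.18  0.41 -0.37  0.8   0.   -0.5 ]
```

The gripper is holding the bar (opening 0.153, about 13 mm). I lift it.

```bash
python3 -m crank '[[[1,0,0,5,0],[1,0,0,12,0],[1,0,0,20,0],[1,0,0,22,0],[1,0,0,22,0],[1,0,0,22,0],[1,0,0,22,0],[1,0,0,15,0],[1,0,0,10,0],[1,0,0,0,0]]]'; python3 st.py; python3 - <<'E'
from h import *
c=read_camera("scene"); cv2.imwrite("pics/scene3.png",cv2.resize(c["image"][120:384,100:450,::-1],None,fx=2.2,fy=2.2))
E
```

```text
time_s: 5.8
ee_pos: [0.5435, -0.0171, 0.1739]
eef_rot: [0.001, 0.587, 0.81, 0.001]
wrist_force: [0.1, -0.4, -4.7]
opening: 0.147
t 5.8 pos mm [543.5 -17.1 173.9] jaw yaw deg 108.17 z [ 0.002 -0.    -1.   ] F [ 0.1 -0.4 -4.7] T [ 0.05 -0.02  0.02] open 0.147 q [-0.18  0.27 -0.15  1.14  0.   -0.5 ]
```

View pics/scene3.png

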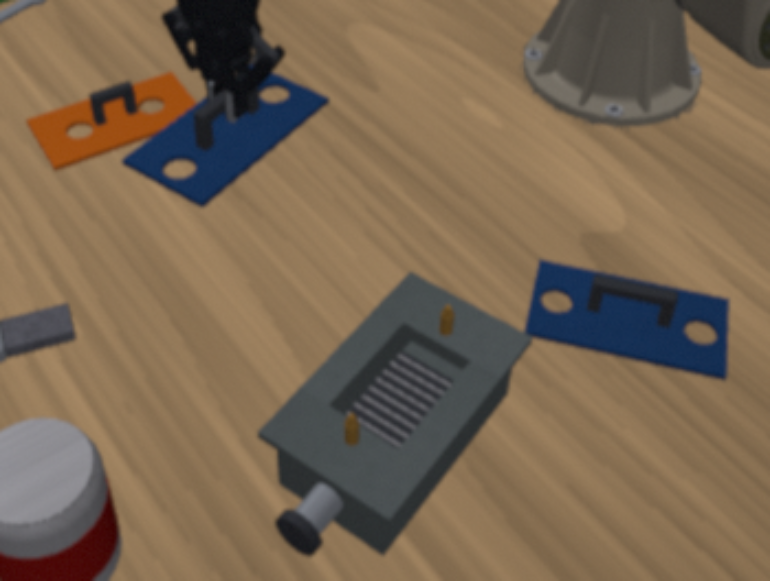

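The picture shows the cover held level in the air, weighing about 4.7 N, with box, spare cover and orange cover undisturbed. I carry it over the seat by +13, +288 mm.

```bash
python3 -m crank '[[[1,0,6,0,0],[1,1,14,0,0],[1,1,24,0,0],[1,1,30,0,0],[1,2,34,0,0],[1,2,36,0,0],[1,2,36,0,0],[1,1,34,0,-0.005],[1,1,28,0,-0.005],[1,1,22,0,-0.005]]]'; python3 -m crank '[[[1,1,16,0,0],[1,0,8,0,0],[1,0,0,0,0],[1,0,0,0,0],[1,0,0,0,0]]]'; python3 st.py; python3 - <<'E'
from h import *
for n in("scene","top"):
    c=read_camera(n); cv2.imwrite(f"pics/{n}4.png",cv2.resize(c["image"][180:384,180:420,::-1] if n=="scene" else c["image"][60:240,60:260,::-1],None,fx=2.9,fy=2.9,interpolation=cv2.INTER_CUBIC))
E
```

```text
time_s: 6.85
ee_pos: [0.5535, 0.25, 0.1711]
eef_rot: [-0.001, 0.592, 0.806, -0.001]
wrist_force: [-0.1, -0.5, -3.6]
opening: 0.149
time_s: 7.35
ee_pos: [0.5558, 0.27, 0.1723]
eef_rot: [-0.0, 0.593, 0.805, -0.0]
wrist_force: [-0.4, 0.1, -4.6]
opening: 0.145
t 7.35 pos mm [555.8 270.  172.3] jaw yaw deg 107.24 z [-0. -0. -1.] F [-0.4  0.1 -4.6] T [ 0.   -0.07 -0.06] open 0.145 q [ 0.32  0.42  0.05  1.21 -0.    0.02]
```

View pics/scene4.png

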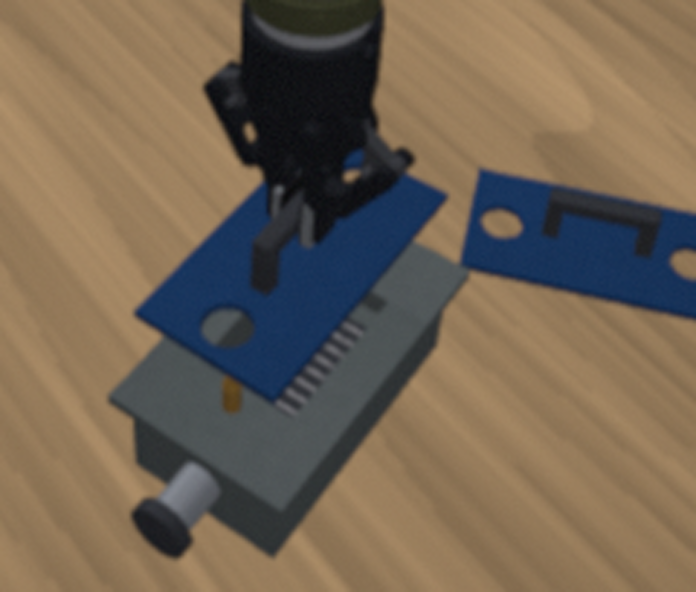

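View pics/top4.png

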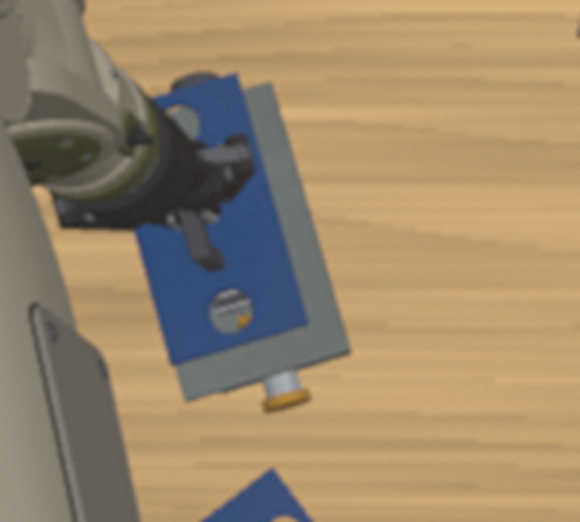

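Both holes' positions can be checked per camera: the near hole is at top crop (231,311), the far hole at scene crop (228,327).

```bash
python3 - <<'E'
from h import *
for n,near in {"top":(60+231/2.9,60+311/2.9),"scene":(180+228/2.9,180+327/2.9)}.items():
    c=read_camera(n); m,cs,h=blue(c)
    for k in cs:
        A=cv2.contourArea(k)
        if A>60 and np.hypot(*(cen(k)-near))<8:
            wp=np.array([ray(c,p,.157)[:2] for p in k[:,0]],np.float32)*1000
            print(n,"hole",cen(k),"area",A,cv2.minEnclosingCircle(wp),cv2.fitEllipse(wp), ray(c,cen(k),.157))
print("stud near base top(489.8,250.2) ; far scene (626.1,297.5)"); 
E
python3 st.py
```

```text
top hole [139.00238095 166.92936508] area 210.0 ((490.21551513671875, 246.83206176757812), 17.899967193603516) ((489.77789306640625, 246.73126220703125), (33.01712417602539, 34.17491912841797), 72.67740631103516) [0.48970137 0.24673874 0.157     ]
scene hole [257.75105485 292.59662447] area 197.5 ((628.1303100585938, 294.39495849609375), 16.13787269592285) ((627.5484008789062, 293.9463806152344), (27.633264541625977, 31.302276611328125), 52.49821090698242) [0.62767062 0.29411912 0.157     ]
stud near base top(489.8,250.2) ; far scene (626.1,297.5)
t 7.55 pos mm [556.  270.2 172.5] jaw yaw deg 107.25 z [ 0.  0. -1.] F [ 0.2  0.3 -4. ] T [ 0.01 -0.01  0.05] open 0.146 q [0.32 0.42 0.05 1.21 0.   0.02]
```

The hole-to-stud offsets are (0,-3.5) and (+1.5,-3.5) mm, against 9.5 mm of clearance. I correct by (-1,+3) and lower the cover partway.

```bash
python3 -m crank '[[[1,-1,3,-6,0.005],[1,0,0,-10,0],[1,0,0,-12,0],[1,0,0,-10,0],[1,0,0,-6,0],[1,0,0,-4,0],[1,0,0,0,0],[1,0,0,0,0]]]'; python3 st.py; python3 - <<'E'
from h import *
for n in("scene","top"):
    c=read_camera(n); cv2.imwrite(f"pics/{n}5.png",cv2.resize(c["image"][230:384,200:380,::-1] if n=="scene" else c["image"][80:220,80:220,::-1],None,fx=3.8,fy=3.8,interpolation=cv2.INTER_CUBIC))
E
```

```text
time_s: 8.35
ee_pos: [0.555, 0.2741, 0.1245]
eef_rot: [0.0, 0.591, 0.807, 0.0]
wrist_force: [0.8, 0.6, -4.7]
opening: 0.15
t 8.35 pos mm [555.  274.1 124.5] jaw yaw deg 107.6 z [ 0.  0. -1.] F [ 0.8  0.6 -4.7] T [0.   0.04 0.02] open 0.15 q [ 0.33  0.45 -0.02  1.1   0.    0.02]
```

View pics/scene5.png

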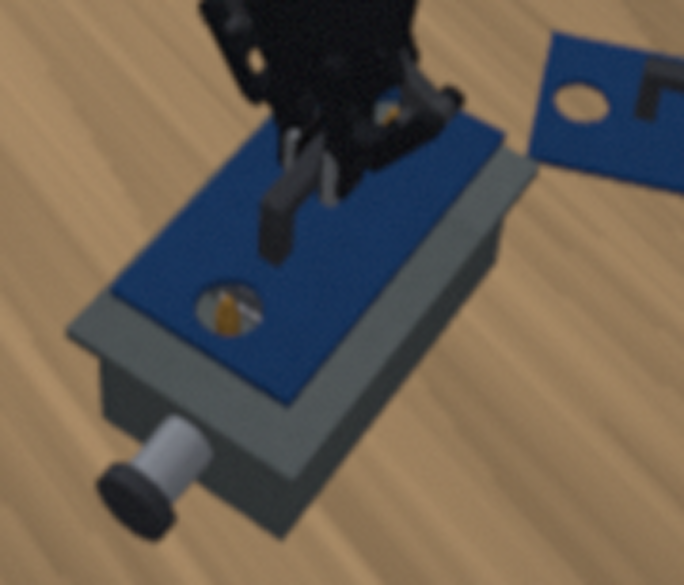

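View pics/top5.png

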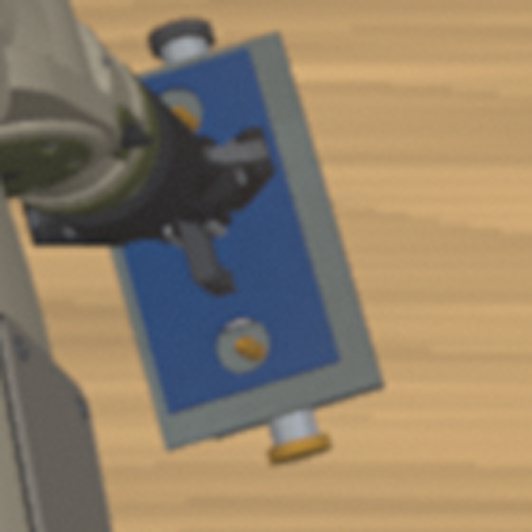

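Both studs show inside their holes (scene crop (228,312) and (390,110), top crop (247,346) and (185,115)). There is no contact force. I lower the rest slowly.

```bash
python3 -m crank '[[[1,0,-1,-5,0],[1,0,0,-5,0],[1,0,0,-4,0],[1,0,0,-3,0],[1,0,0,-2,0],[1,0,0,-1,0],[1,0,0,0,0],[1,0,0,0,0]]]'; python3 st.py
```

```text
time_s: 9.25
ee_pos: [0.5549, 0.273, 0.1044]
eef_rot: [0.0, 0.591, 0.807, 0.0]
wrist_force: [0.5, -0.0, -4.5]
opening: 0.151
t 9.25 pos mm [554.9 273.  104.4] jaw yaw deg 107.6 z [ 0.  0. -1.] F [ 0.5 -0.  -4.5] T [0.04 0.03 0.08] open 0.151 q [ 0.33  0.46 -0.06  1.06  0.    0.02]
```

```bash
python3 -m crank '[[[1,0,0,-0.7,0],[1,0,0,-0.5,0],[1,0,0,-0.5,0],[1,0,0,0,0],[1,0,0,0,0],[1,0,0,0,0]]]'; python3 st.py
```

```text
time_s: 9.85
ee_pos: [0.5548, 0.273, 0.1026]
eef_rot: [-0.0, 0.591, 0.807, 0.0]
wrist_force: [0.2, 0.2, -4.8]
opening: 0.149
t 9.85 pos mm [554.8 273.  102.6] jaw yaw deg 107.6 z [ 0.  0. -1.] F [ 0.2  0.2 -4.8] T [ 0.02 -0.07 -0.03] open 0.149 q [ 0.33  0.46 -0.06  1.05  0.    0.02]
```

```bash
python3 -m crank '[[[1,0,0,-0.5,0],[1,0,0,-0.5,0],[1,0,0,0,0],[1,0,0,0,0],[1,0,0,0,0]]]'; python3 st.py
```

```text
time_s: 10.35
ee_pos: [0.5549, 0.273, 0.1026]
eef_rot: [0.0, 0.591, 0.807, 0.0]
wrist_force: [-2.8, -0.4, 5.9]
opening: 0.148
t 10.35 pos mm [554.9 273.  102.6] jaw yaw deg 107.6 z [ 0.001  0.    -1.   ] F [-2.8 -0.4  5.9] T [-0.31  0.65 -0.01] open 0.148 q [ 0.33  0.46 -0.06  1.05  0.    0.02]
```

The force went from -4.8 to +5.9 N at TCP z = 102.6, exactly the seated height, so the cover rests on the rim. I release and retreat straight up.

```bash
python3 -m crank '[[[0.85,0,0,0.5,0],[0.7,0,0,0,0],[0.5,0,0,0,0],[0.3,0,0,0,0],[0,0,0,0,0],[0,0,0,0,0],[0,0,0,0,0]]]'; python3 st.py;  python3 -m crank '[[[0,0,0,4,0],[0,0,0,10,0],[0,0,0,20,0],[0,0,0,25,0],[0,0,0,25,0],[0,0,0,25,0],[0,0,0,20,0],[0,0,0,10,0],[0,0,0,0,0]]]'; python3 -m crank '[[[0,0,-20,0,0],[0,0,-40,0,0],[0,0,-45,0,0],[0,0,-45,0,0],[0,0,-45,0,0],[0,0,-45,0,0],[0,0,-40,0,0],[0,0,-20,0,0],[0,0,0,0,0]]]'; python3 st.py; python3 - <<'E'
from h import *
for n in("scene","top"):
    c=read_camera(n); cv2.imwrite(f"pics/{n}6.png",c["image"][:,:,::-1])
    cv2.imwrite(f"pics/{n}7.png",cv2.resize(c["image"][230:384,200:380,::-1] if n=="scene" else c["image"][80:220,80:220,::-1],None,fx=3.8,fy=3.8,interpolation=cv2.INTER_CUBIC))
    m,cs,h=blue(c)
    for k in cs:
        A=cv2.contourArea(k); u,v=cen(k) if A>0 else (0,0)
        if A>1500 and ((n=="top" and 90<v<200) or (n=="scene" and 240<v and 220<u<350)):
            for z in (.086,.1): print(n,z,cv2.minAreaRect(np.array([ray(c,p,z)[:2] for p in k[:,0]],np.float32)*1000))
E
```

```text
time_s: 11.05
ee_pos: [0.5548, 0.273, 0.1021]
eef_rot: [-0.0, 0.591, 0.807, 0.0]
wrist_force: [-0.1, -0.3, -0.0]
opening: 1.001
t 11.05 pos mm [554.8 273.  102.1] jaw yaw deg 107.6 z [-0.  0. -1.] F [-0.1 -0.3 -0. ] T [-0.02 -0.02 -0.03] open 1.001 q [ 0.33  0.46 -0.06  1.05  0.    0.02]
time_s: 11.95
ee_pos: [0.5557, 0.2733, 0.2433]
eef_rot: [0.001, 0.591, 0.807, 0.002]
wrist_force: [-0.4, -0.5, -0.4]
opening: 0.996
time_s: 12.85
ee_pos: [0.5542, -0.0297, 0.2397]
eef_rot: [-0.001, 0.592, 0.806, -0.001]
wrist_force: [0.4, 0.8, -0.3]
opening: 1.002
t 12.85 pos mm [554.2 -29.7 239.7] jaw yaw deg 107.35 z [-0.002 -0.    -1.   ] F [ 0.4  0.8 -0.3] T [-0.03 -0.02  0.  ] open 1.002 q [-0.2   0.27  0.01  1.31 -0.   -0.5 ]
scene 0.086 ((558.3675537109375, 275.2835693359375), (192.47418212890625, 101.59256744384766), 17.68897247314453)
scene 0.1 ((565.3092041015625, 283.3103942871094), (188.79872131347656, 99.65261840820312), 17.68898582458496)
top 0.086 ((555.788330078125, 271.0317077636719), (188.64764404296875, 99.16278076171875), 17.6242733001709)
top 0.1 ((552.9066772460938, 267.0640563964844), (185.96859741210938, 97.75454711914062), 17.624292373657227)
```

View pics/scene7.png

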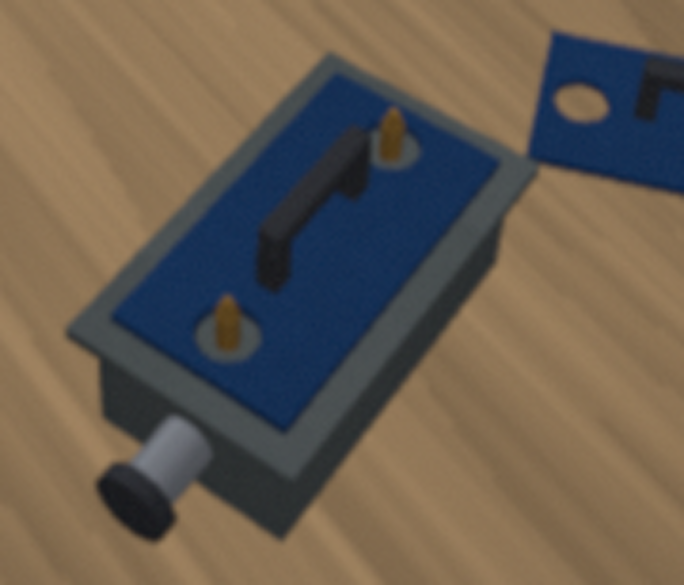

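View pics/top6.png

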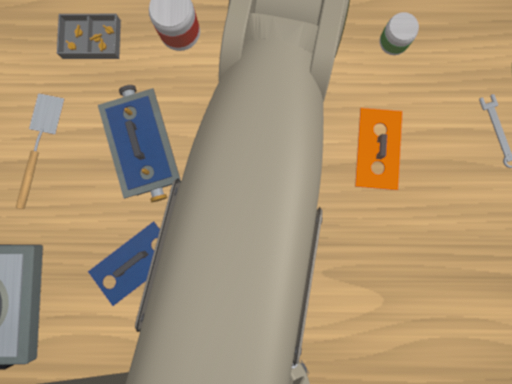

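View pics/scene6.png

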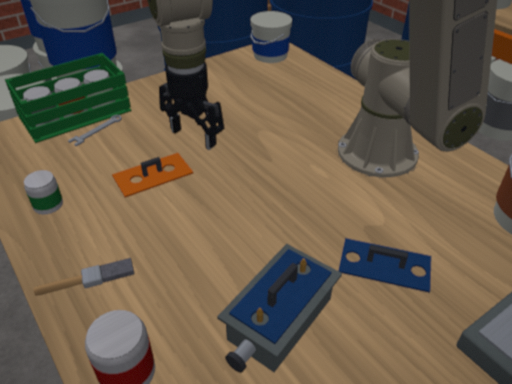

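The pictures show the cover flush on the rim with both studs standing through their holes (scene (260,317) and (303,268), top (130,111) and (147,172)). The fit at plate-top height 86 mm gives 190x100 mm at 17.6°, centred on the seat. The orange cover and the spare blue cover have not moved, and the arm is clear.

```bash
python3 -c "
from cell import job
print(job.finish_job())"
```

```text
the job is handed in; nothing more can be done
None
```

The grey strainer box is closed and the job is handed in. I took the blue cover farthest to the robot's right by its handle, carried it over the box and lowered it over both studs. I let go only once it rested on the rim, then moved the arm clear. The last move ended at about 13 s of the 46 s allowed.

- **Contact:** the wrist force changed from -4.8 to +5.9 N at a tool height of 102.6 mm, the height expected for a seated cover.
- **Fit after release:** both studs stand through their holes. The plate measures about 190 x 100 mm at rim height, turned 17.6° like the box, and its centre is within about 1 mm of the seat in both views.
- **Other parts:** in the last pictures, the orange cover and the other blue cover look unmoved.
- **Disagreement:** the two cameras differed by a constant offset of about (3, 5) mm. The tool position matched the top view, so I used that and offsets measured within one camera. I also shifted the cover by (-1, +3) mm above the studs, because the pictures put the holes about 3.5 mm off there, and took 1 mm of that back while lowering.

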